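# Put the reel winder's selector into the bar-tagged slot

### The arm

A 7-joint arm with a two-finger parallel gripper is mounted at the origin on the work surface. World frame = base frame: x ahead of the robot, y to its left, z up, the work surface at z = 0. Lengths are in m, angles in rad, forces in N, time in s.
With the tool pointing down it reaches from about 0.4 to 0.85 m from the base axis. Payload 10.4 kg.
Tool frame: the origin (TCP) lies between the finger pads; the fingertips stand ahead of it and the grasp point (between the pads) lies 6 mm ahead of it (finger_overhang is the z of the fingertips in the tool frame, in m); z points along the fingers, y is the direction in which the jaws open and shut (so a half turn about z gives the same grasp; the last joint's range is limited). The gripper opens to 85 mm and grips with 20 to 120 N. Pads are 22 mm wide; open, the fingers measure 114 mm over their backs; the gripper's body (76 mm by 85 mm) begins 54 mm behind the grasp point. The pads swing forward as they close: fully open they stand 13 mm farther back than shut.
Start: joints at [1.204, 0.332, -0.065, 1.46, 0.022, 1.35, -0.088], TCP at [0.211, -0.588, 0.256] pointing down, gripper open.
Joint ranges: [-2.6, 2.6], [-0.5, 2.12], [-1.47, 1.34], [0.16, 2.42], [-1.27, 4.41], [0.06, 2.06], [-2.6, 2.6]. Speed limits (rad/s): [2.22, 2.22, 2.79, 2.79, 3.14, 3.14, 3.14].

### API

Orientations are given as a unit quaternion [x, y, z, w].
In Python, from workcell import * gives the robot as it stands.
- The arm moves only by the shell command python3 -m creep 'ROWS' [FORCE]. ROWS is JSON, a list of rows, each a list of 7 numbers: the turn, a rotation vector about the tool's x, y, z in rad, then the shift along the tool's x, y, z in mm, then the closure in counts, from 0 (fully open) to 255 (shut). In form: [[wx, wy, wz, dx, dy, dz, claw], ...]. A call has 1 to 8 rows; each row shifts and turns the commanded pose from where the row before left it, along the tool's axes as they then stand; what a row does not reach is not made up. A row lasts 1/10 s, in which the tool goes at most 50 mm and 8.59 degrees, less where a joint would pass 70% of its speed; a pose out of reach is approached as far as the arm can. A call is refused whole if a number of a shift passes 50 or a number of a turn 0.15, either way. A call with a gripper value outside its range is refused whole. The fingers move at their own pace and stop on an object; FORCE is the grip in N (left out, the last holds). Time passes only in rows, so rows that do not move let the fingers close. It gives the time, the measured TCP pose, the force and the opening at its end, in the units of the state.
- get_obs(): the state, without advancing time (a new reading comes with each control period).
- camera(name): name is "side" or "top" or "wrist"; returns (picture, depth): 480x640x3 uint8, blue, green, red; 480x640 float32, m along the optical axis (not along the pixel's ray), 0 where there is no reading.
- camera_model(name): a dict with "camera_matrix" (3x3 intrinsics, pixels), "k1" (the pictures are not rectified: a ray, as slopes to the right and down, at radius r is drawn at 1 + k1 r^2 times it, then the intrinsics apply), "R" (3x3) and "t" (3): a world point X has camera coordinates R X + t; the wrist camera has in their place "mount" (4x4, takes a point from camera to tool coordinates, whose origin is the TCP and whose axes are the flange's). Camera axes: x right, y down, z forward; pixel columns grow to the right and rows downward; lengths in m; the calibration is good to about 2 mm. A picture is of the moment at which its call begins: read the wrist's pose just before it. camera_model takes no time and is no camera call.
- hand_in(): hands the job in, once; it reports no verdict.
The state is a dict: "clock": time; "joint_pos": joint angles; "joint_velocities": joint speeds; "tau": joint torques, N m; "position": TCP position; "ee_rot": TCP orientation; "ft_force": force on the tool from outside, world axes, zero at the start; "torque": the same for the moment, N m; "grip_width": opening from 0.0 (shut) to 1.0 (fully open).
Only numpy, scipy, OpenCV 4.12 (cv2) and the standard library are available. Lean on these libraries where they do the work, as an engineer would, in place of code of your own. Each camera call takes 0.05 s, during which the arm holds its last target.

### The job

On the bench reel winder, push the ball-topped selector lever through its gate into the slot tagged with the single bar, fully home against the slot's end, and leave it there. Only push the knob with the fingertips, gently: do not grip it, do not run the lever home into any other tagged slot, and leave the things around the winder alone.

Things in the scene. Friction and masses are not known exactly. Their poses are not given: they have to be found in the camera images.
- winder: Bench reel winder, fixed: grey box 190 mm (its x) x 150 mm (its y) with an aluminium gate plate 160 x 116 mm on top, upper face 135 mm above the bench. Origin: on the bench, under the gate's middle. An empty yellow reel (112 mm across, top 126 mm high) sits on its +y side, out to y = 172 mm.
- gate (a point): Middle of the gate, on the plate's upper face; axes as the winder. Three slots along x at y = -26, 0, +26 mm are joined across their middles (x = 0) by a cross channel along y. All 14 mm wide, corners rounded 6 mm. The stem (10 mm) stops at x = +-24 mm in a slot; along the channel it stops in line with an outer slot. Four outer slot ends are tagged, the two middle ones not.
- knob (a point): Centre of the lever's brass ball knob, 36 mm across. It starts part or all the way down the middle slot's -x half. The ball is 190 mm from the lever's pivot (20 mm above the bench, under the gate's middle): 210 mm above the bench when upright, about 201 mm in a corner. It travels about +-39 mm along x to the slot ends, +-43 to 46 mm along y to the outer slots. It stays where left; 1 to 4 N moves it.
- stem_gate (a point): Point on the lever's 10 mm steel stem, 115 mm from the pivot, where it passes the gate plate's upper face.
- lever_cross (a joint): Tilt of the lever across the gate, rad: 0 upright, positive towards the winder's +y; about +-0.22 in line with the outer slots (to +-0.24 against the channel's end).
- lever_shift (a joint): Tilt of the lever along the slots, rad: 0 in the cross channel, positive towards the winder's +x; about +-0.2 at a slot's end.
- tag_bar: THE TAG OF THE WANTED SLOT: a single straight black bar 34 mm (along the winder's y) x 9 mm, 4 mm thick, fixed on the gate plate. Origin: centre of its underside. Each tag's origin lies at the winder's x = +62 or -62 mm, y = +26 or -26 mm, beyond the end of its slot; which tag is at which slot differs every time.
- tag_disc: Tag: black round disc, 26 mm across, 4 mm thick, at another outer slot. Origin as for the bar.
- tag_square: Tag: black square, 24 mm, 4 mm thick, at another outer slot. Origin as for the bar.
- tag_cross: Tag: black plus sign of two crossed bars 30 x 8 mm, 4 mm thick, at another outer slot. Origin as for the bar.
- bottle: Bystander: white bottle with a red cap, 48 mm across, 130 mm high, on the bench beside the winder (its -y side), loose. Origin: centre of its underside.
- bobbin: Bystander: small empty grey bobbin, 52 mm across, 40 mm high, loose, upright on the bench at the winder's -y side. Origin: centre of its underside.
- screwdriver: Bystander: screwdriver, 160 mm long, lying loose on the bench on the winder's -x side.
- tray: Bystander: blue open tray 90 x 140 x 30 mm, loose, on the winder's +x side. Origin: centre of its underside.

How it is judged:
At the end, for the whole second after the job is handed in: The lever's stem, at the gate's upper face, is within 43 mm (horizontally) of the bar tag's centre, i.e. within about 5 mm of the end of the bar-tagged slot, and at rest (horizontal distance between stem_gate and tag_bar below 0.043 m and velocity of joint lever_shift between -0.05 and 0.05 rad/s and velocity of joint lever_cross between -0.05 and 0.05 rad/s); the robot touches nothing.
It fails at once if the lever is run home into another tagged slot (horizontal distance between stem_gate and tag_disc below 0.042 m or horizontal distance between stem_gate and tag_square below 0.042 m or horizontal distance between stem_gate and tag_cross below 0.042 m).
It fails at once if the knob is gripped or forced (over 35 N between fingers and lever) (contact force between the fingers and lever_shift above 35 N).
It fails at once if a bystander is moved more than 20 mm (distance of any of bottle, bobbin, screwdriver, tray from where it was at the start of the episode above 0.02 m).
It also fails if it takes over 48 s, if anything falls off the work surface, if the arm or the gripper's body presses on something with over 40 N, if the wrist force passes 120 N, or if a joint passes its speed limit or range.

## Working session

There is one attempt and no reset: what is moved stays moved. The work goes in short steps, Python scripts to look and compute and a shell command to move; the robot and the scene stay as the last step left them, time stands still between calls to the robot, and variables do not carry over. Pictures are saved under pics/ and viewed, and the job is handed in when it is done.

```bash
mkdir -p pics; ls; python3 - <<'E'
from workcell import *
import cv2, numpy as np
o=get_obs(); print({k:np.round(v,3).tolist() for k,v in o.items()})
for n in ["side","top","wrist"]:
    p,d=camera(n); cv2.imwrite(f"pics/{n}0.png",p); np.save(f"pics/{n}0.npy",d)
    print(n,camera_model(n))
E
```

```text
pics
{'clock': 0.0, 'joint_pos': [1.204, 0.333, -0.065, 1.461, 0.022, 1.35, -0.088], 'joint_velocities': [0.002, 0.001, 0.0, -0.0, -0.0, 0.001, 0.001], 'tau': [-0.001, -62.544, 0.048, -39.161, 0.016, 0.01, -0.0], 'position': [0.211, -0.588, 0.256], 'ee_rot': [0.985, 0.171, -0.0, -0.001], 'ft_force': [0.438, -0.227, -0.451], 'torque': [-0.016, 0.024, -0.001], 'grip_width': 1.004}
side {'camera_matrix': array([[530.466376  ,   0.        , 317.39593313],
       [  0.        , 530.466376  , 242.08992757],
       [  0.        ,   0.        ,   1.        ]]), 'k1': -0.004506557338087474, 'R': array([[-0.70792293, -0.70625793,  0.00669716],
       [-0.53822862,  0.53330912, -0.65260351],
       [ 0.45733475, -0.46559759, -0.75766999]]), 't': array([0.42112537, 0.42295996, 0.60117041])}
top {'camera_matrix': array([[545.29852709,   0.        , 326.21974802],
       [  0.        , 545.29852709, 237.29906117],
       [  0.        ,   0.        ,   1.        ]]), 'k1': -0.018240275087678823, 'R': array([[-0.01316159, -0.99989746, -0.00564258],
       [-0.99468075,  0.01366907, -0.10209491],
       [ 0.10216157,  0.00426883, -0.99475866]]), 't': array([0.00172499, 0.62000111, 0.98055958])}
wrist {'camera_matrix': array([[347.83010739,   0.        , 318.15174555],
       [  0.        , 347.83010739, 240.11476676],
       [  0.        ,   0.        ,   1.        ]]), 'k1': 0.005568136079568697, 'mount': array([[-3.30401145e-06, -9.50125850e-01, -3.11866749e-01,
         7.97750288e-02],
       [ 9.99999997e-01, -2.82099430e-05,  7.53494391e-05,
        -2.53144283e-04],
       [-8.03891931e-05, -3.11866748e-01,  9.50125847e-01,
        -1.17070778e-01],
       [ 0.00000000e+00,  0.00000000e+00,  0.00000000e+00,
         1.00000000e+00]])}
```

View pics/top0.png

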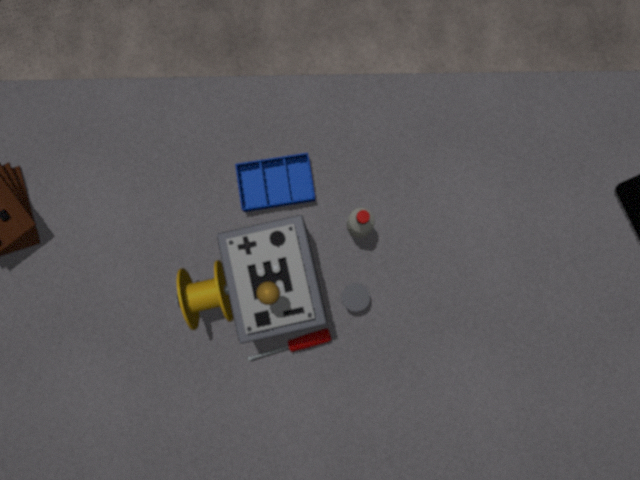

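View pics/side0.png

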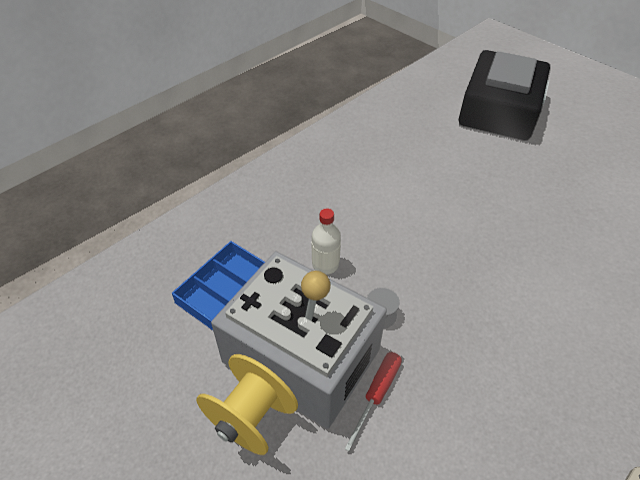

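```bash
cat > h.py <<'E'
from workcell import *
import cv2, numpy as np
def ray(name,u,v):
    m=camera_model(name);K=m["camera_matrix"]
    x=(u-K[0,2])/K[0,0];y=(v-K[1,2])/K[1,1];a,b=x,y
    for _ in range(10):
        s=1+m["k1"]*(a*a+b*b);a,b=x/s,y/s
    R=m["R"];C=-R.T@m["t"]
    return C,R.T@np.array([a,b,1])
def onz(name,u,v,z):
    C,d=ray(name,u,v); return C+d*(z-C[2])/d[2]
def blobs(name,p,box):
    u0,v0,u1,v1=box
    g=cv2.cvtColor(p,cv2.COLOR_BGR2GRAY)[v0:v1,u0:u1]
    n,l,s,c=cv2.connectedComponentsWithStats((g<60).astype(np.uint8))
    return [(s[i,4],c[i]+[u0,v0]) for i in range(1,n) if s[i,4]>30]
def knob(name,p,box):
    u0,v0,u1,v1=box
    h=cv2.cvtColor(p,cv2.COLOR_BGR2HSV)[v0:v1,u0:u1]
    m=((h[...,0]>10)&(h[...,0]<24)&(h[...,1]>110)&(h[...,2]>60)).astype(np.uint8)
    n,l,s,c=cv2.connectedComponentsWithStats(m)
    i=1+np.argmax(s[1:,4]); st=s[i]
    return st, np.array([u0+st[0]+st[2]/2-.5, v0+st[1]+st[3]/2-.5])
def tri(a,b):
    A=[];y=[]
    for C,d in (a,b):
        d=d/np.linalg.norm(d);P=np.eye(3)-np.outer(d,d);A.append(P);y.append(P@C)
    return np.linalg.lstsq(np.vstack(A),np.hstack(y),rcond=None)[0]
E
python3 - <<'E'
from h import *
import workcell; print([x for x in dir(workcell) if not x.startswith('_')], globals().get('finger_overhang'))
t=cv2.imread("pics/top0.png");s=cv2.imread("pics/side0.png")
for n,p,b in(("top",t,(232,225,312,330)),("side",s,(225,255,375,365))):
    for a,c in blobs(n,p,b): print(n,a,c.round(1),onz(n,*c,.139 if n=="top" else .139).round(4))
kt=knob("top",t,(240,260,300,320));ks=knob("side",s,(290,255,345,310));print(kt,ks)
print(tri(ray("top",*kt[1]),ray("side",*ks[1])),onz("top",*kt[1],.207),onz("side",*ks[1],.207))
E
```

```text
['MotionError', 'camera', 'camera_model', 'finger_overhang', 'get_obs', 'hand_in'] 0.025
top 79 [308.9 240.2] [0.6045 0.0216 0.139 ]
top 153 [277.1 238.2] [0.6086 0.0745 0.139 ]
top 118 [246.6 245.2] [0.5976 0.1252 0.139 ]
top 694 [270.  275.9] [0.5464 0.0864 0.139 ]
top 34 [275.1 300.2] [0.5063 0.0781 0.139 ]
top 105 [291.6 311.4] [0.4879 0.0512 0.139 ]
top 176 [262.1 318.3] [0.4771 0.0995 0.139 ]
side 34 [228.1 257.7] [0.6759 0.1009 0.139 ]
side 91 [252.8 260.1] [0.6477 0.0786 0.139 ]
side 222 [272.9 275. ] [0.6077 0.0762 0.139 ]
side 87 [235.  277.5] [0.6414 0.1164 0.139 ]
side 572 [294.  314.3] [0.5401 0.0997 0.139 ]
side 204 [250.  300.9] [0.5969 0.127  0.139 ]
side 46 [321.2 303.7] [0.5266 0.0626 0.139 ]
side 156 [348.9 316.5] [0.4869 0.0511 0.139 ]
side 326 [328.4 345.5] [0.476 0.101 0.139]
side 114 [365.4 357.4] [0.432  0.0805 0.139 ]
(array([ 16,  21,  23,  23, 397], dtype=int32), array([267., 292.])) (array([ 11,  16,  29,  29, 642], dtype=int32), array([315., 285.]))
[0.51910012 0.08306343 0.20844061] [0.51967353 0.08369306 0.207     ] [0.51924551 0.08188682 0.207     ]
```

```bash
python3 -m creep '[[0,0,0.137,0,0,0,255],[0,0,0,30,-38,0,255],[0,0,0,30,-38,0,255],[0,0,0,30,-38,0,255],[0,0,0,30,-38,0,255],[0,0,0,30,-38,0,255],[0,0,0,30,-38,0,255],[0,0,0,0,0,0,255]]' 20
cat >> h.py <<'E'
G=np.array([.5423,.0882]);YAW=.207
ux=np.array([np.cos(YAW),np.sin(YAW)]);uy=np.array([-ux[1],ux[0]])
def w(p): q=np.array(p[:2])-G; return np.round(1e3*np.array([q@ux,q@uy]),1)
def st():
    from scipy.spatial.transform import Rotation as R
    o=get_obs();r=R.from_quat(o["ee_rot"]).as_matrix()
    f=np.array(o["ft_force"])
    print("t",round(float(o["clock"]),2),"tcp winder mm",w(o["position"]),"z",round(o["position"][2]*1e3,1),"yaw err",round(np.arctan2(r[1,0],r[0,0])-YAW,3),"tilt",r[:2,2].round(3),"F",f.round(1),"grip",round(float(o["grip_width"]),2))
def look(tag):
    t,_=camera("top");s,_=camera("side")
    cv2.imwrite(f"pics/top{tag}.png",t);cv2.imwrite(f"pics/side{tag}.png",s)
    return t,s
E
python3 -c "from h import *;st()"
```

```text
clock: 0.95
position: [0.3434, -0.3226, 0.2566]
ee_rot: [0.994, 0.108, 0.001, -0.0]
ft_force: [-0.6, -0.3, 0.1]
grip_width: -0.001
t 0.95 tcp winder mm [-279.1 -361.2] z 256.6 yaw err 0.009 tilt [0.001 0.001] F [-0.6 -0.3  0.1] grip -0.0
```

```bash
python3 -m creep '[[0,0,0,24,-43,0,255],[0,0,0,24,-43,0,255],[0,0,0,24,-43,0,255],[0,0,0,24,-43,0,255],[0,0,0,24,-43,0,255],[0,0,0,24,-43,0,255],[0,0,0,24,-43,0,255],[0,0,0,24,-43,0,255]]'
python3 -m creep '[[0,0,0,7,-13,0,255],[0,0,0,0,0,0,255],[0,0,0,0,0,0,255]]'
python3 -c "
from h import *;st();look('1')"
```

```text
clock: 1.75
position: [0.4575, 0.0494, 0.2565]
ee_rot: [0.995, 0.103, 0.0, 0.0]
ft_force: [0.9, -1.6, 0.1]
grip_width: 0.002
clock: 2.05
position: [0.4613, 0.0611, 0.256]
ee_rot: [0.995, 0.103, -0.0, 0.0]
ft_force: [0.3, 0.4, 0.4]
grip_width: 0.001
t 2.05 tcp winder mm [-84.8  -9.9] z 256.0 yaw err -0.0 tilt [-0.001 -0.   ] F [0.3 0.4 0.4] grip 0.0
```

View pics/side1.png

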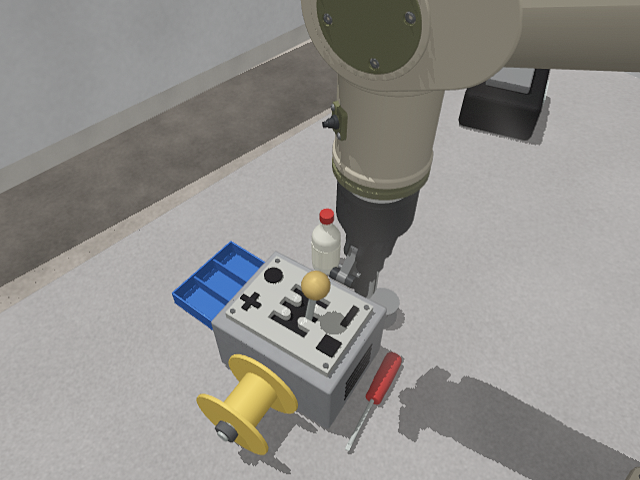

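View pics/top1.png

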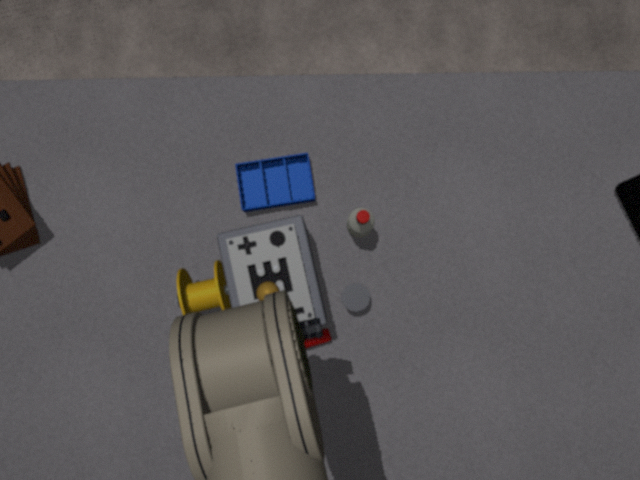

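```bash
python3 -m creep '[[0,0,0,0,-10,25,255],[0,0,0,0,0,22,255],[0,0,0,10,0,0,255],[0,0,0,10,0,0,255],[0,0,0,5,0,0,255],[0,0,0,5,0,0,255],[0,0,0,0,0,0,255]]'
python3 -c "
from h import *;st();t,s=look('2')
k=knob('side',s,(270,245,345,310));print(k,w(onz('side',*k[1],.209)))"
```

```text
clock: 2.85
position: [0.4897, 0.078, 0.2098]
ee_rot: [0.995, 0.103, 0.0, -0.0]
ft_force: [-0.3, 1.0, -0.4]
grip_width: -0.001
t 2.85 tcp winder mm [-53.6   0.8] z 209.8 yaw err -0.0 tilt [0.001 0.001] F [-0.3  1.  -0.4] grip -0.0
(array([ 31,  27,  12,  17, 111], dtype=int32), array([306.5, 280. ])) [-11.9  -0.8]
```

View pics/side2.png

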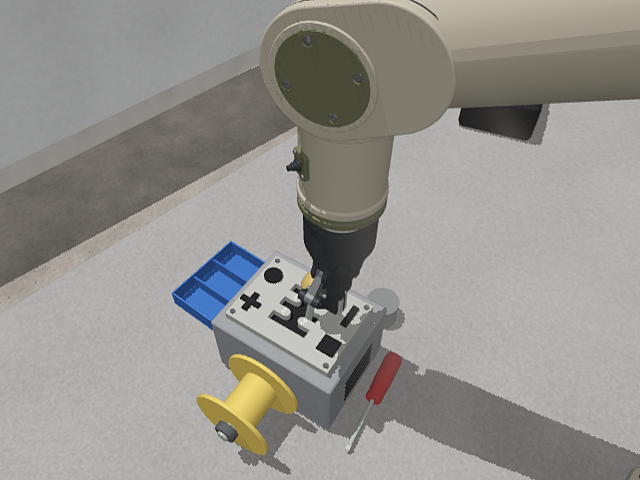

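```bash
python3 -m creep '[[0,0,0,5,0,0,255],[0,0,0,5,0,0,255],[0,0,0,5,0,0,255],[0,0,0,5,0,0,255],[0,0,0,0,0,0,255]]'
python3 -c "
from h import *;st();p,d=camera('wrist');cv2.imwrite('pics/w3.png',p);np.save('pics/w3.npy',d)"
```

```text
clock: 3.45
position: [0.5089, 0.0821, 0.2092]
ee_rot: [0.995, 0.103, 0.0, -0.0]
ft_force: [-1.3, -1.1, 1.1]
grip_width: 0.002
t 3.45 tcp winder mm [-33.9   0.9] z 209.2 yaw err -0.0 tilt [-0.  0.] F [-1.3 -1.1  1.1] grip 0.0
```

View pics/w3.png

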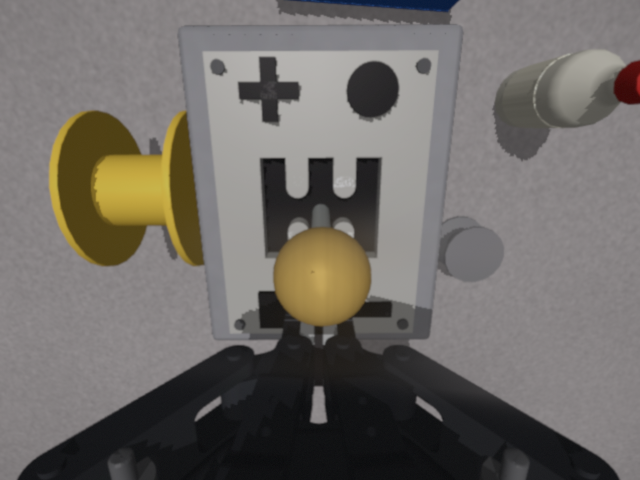

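```bash
cat >> h.py <<'E'
def wl(tag,pix=None,box=(200,100,440,335)):
    from scipy.spatial.transform import Rotation as R
    o=get_obs();p,d=camera('wrist');cv2.imwrite(f'pics/w{tag}.png',p)
    return wk(o,p,box)
def wk(o,p,box):
    from scipy.spatial.transform import Rotation as R
    h=cv2.cvtColor(p,cv2.COLOR_BGR2HSV);m=((h[...,0]>10)&(h[...,0]<24)&(h[...,1]>80)&(h[...,2]>50)).astype(np.uint8)
    n,l,s,c=cv2.connectedComponentsWithStats(m);i=1+np.argmax(s[1:,4]);cn,_=cv2.findContours((l==i).astype(np.uint8),0,1)
    (u,v),r=cv2.minEnclosingCircle(max(cn,key=cv2.contourArea))
    M=camera_model("wrist");K=M["camera_matrix"];T=M["mount"]
    Rt=R.from_quat(o["ee_rot"]).as_matrix()
    D=Rt@T[:3,:3]@np.array([(u-K[0,2])/K[0,0],(v-K[1,2])/K[1,1],1]);C=Rt@T[:3,3]+o["position"]
    X=C+D*(.2085-C[2])/D[2]
    print("knob px",round(u),round(v),"r",round(r,1),"winder mm",w(X), "expected r", round(K[0,0]*.018/np.linalg.norm(X-C),1))
E
python3 -c "
from h import *;wk(get_obs(),cv2.imread('pics/w3.png'),0)"
```

```text
knob px 136 190 r 98.8 winder mm [24.7 63.1] expected r 46.5
```

```bash
sed -i 's/    n,l,s,c=cv2.connectedComponentsWithStats(m);i=1+np.argmax(s\[1:,4\]);cn/    q=np.zeros_like(m);q[box[1]:box[3],box[0]:box[2]]=1;m*=q\n    n,l,s,c=cv2.connectedComponentsWithStats(m);i=1+np.argmax(s[1:,4]);cn/' h.py
python3 -c "
from h import *;wk(get_obs(),cv2.imread('pics/w3.png'),(220,200,440,335))"
```

```text
knob px 322 276 r 50.3 winder mm [-7.2 -0.2] expected r 48.5
```

```bash
python3 -m creep '[[0,0,0,4,0,0,255],[0,0,0,3,0,0,255],[0,0,0,0,0,0,255]]'
python3 -c "
from h import *;st();wl(4,box=(220,200,440,335))"
```

```text
clock: 3.8
position: [0.5155, 0.0835, 0.2093]
ee_rot: [0.995, 0.103, 0.0, -0.0]
ft_force: [-0.7, -1.4, 1.9]
grip_width: -0.002
t 3.8 tcp winder mm [-27.1   0.9] z 209.3 yaw err -0.0 tilt [0. 0.] F [-0.7 -1.4  1.9] grip -0.0
knob px 322 277 r 50.5 winder mm [-0.4 -0.2] expected r 48.4
```

View pics/w4.png

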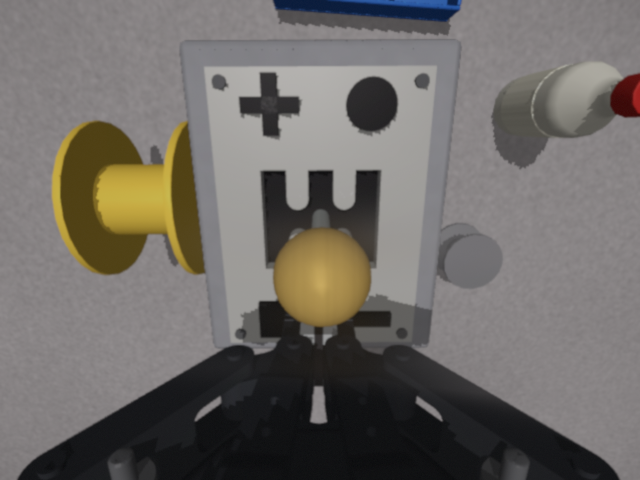

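```bash
python3 -m creep '[[0,0,0,-20,0,0,255],[0,0,0,-4,-30,0,255],[0,0,0,0,-32,0,255],[0,0,0,25,0,0,255],[0,0,0,26,0,0,255],[0,0,0,0,0,0,255]]'
python3 -c "
from h import *;st();wl(5,box=(340,130,600,335))"
```

```text
clock: 4.45
position: [0.531, 0.15, 0.2089]
ee_rot: [0.995, 0.103, 0.0, -0.001]
ft_force: [-1.3, -0.3, -0.2]
grip_width: 0.001
t 4.45 tcp winder mm [ 1.6 62.8] z 208.9 yaw err -0.001 tilt [0.001 0.001] F [-1.3 -0.3 -0.2] grip 0.0
knob px 482 334 r 48.5 winder mm [ 4.2 -0.7] expected r 40.6
```

View pics/w5.png

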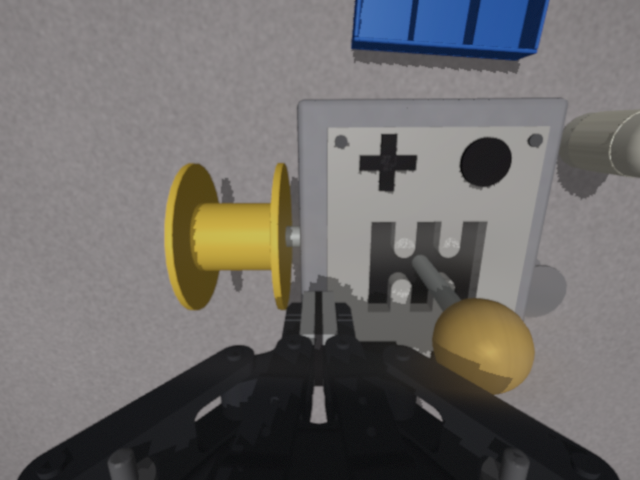

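```bash
python3 -m creep '[[0,0,0,-1,12,0,255],[0,0,0,0,8,0,255],[0,0,0,0,6,0,255],[0,0,0,0,6,0,255],[0,0,0,0,6,0,255],[0,0,0,0,6,0,255],[0,0,0,0,0,0,255]]'
python3 -c "
from h import *;st();wl(6,box=(340,130,600,440))"
```

```text
clock: 5.2
position: [0.5372, 0.1053, 0.2093]
ee_rot: [0.995, 0.103, 0.0, 0.0]
ft_force: [0.1, -0.2, -0.1]
grip_width: 0.001
t 5.2 tcp winder mm [-1.5 17.8] z 209.3 yaw err -0.001 tilt [ 0. -0.] F [ 0.1 -0.2 -0.1] grip 0.0
knob px 402 336 r 48.4 winder mm [ -0.1 -14.9] expected r 43.1
```

View pics/w6.png

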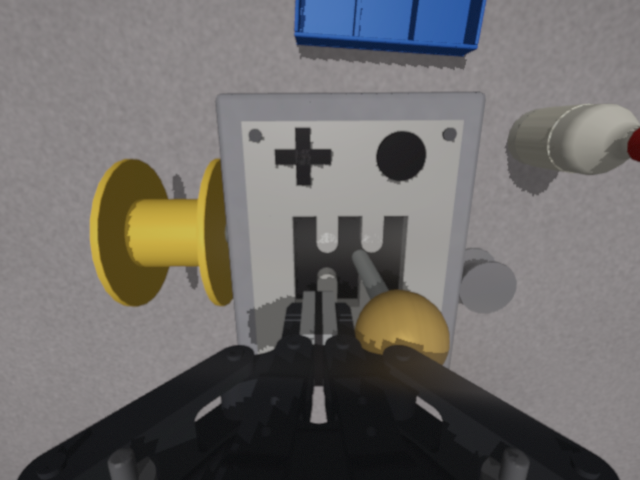

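```bash
python3 -m creep '[[0,0,0,1,6,0,255],[0,0,0,0,6,0,255],[0,0,0,0,6,0,255],[0,0,0,0,4,0,255],[0,0,0,0,3,0,255],[0,0,0,0,2,0,255],[0,0,0,0,0,0,255]]'
python3 -c "
from h import *;st();wl(7,box=(340,130,600,440))"
```

```text
clock: 5.95
position: [0.5437, 0.0797, 0.2093]
ee_rot: [0.995, 0.103, 0.0, 0.0]
ft_force: [0.8, -0.1, -0.4]
grip_width: 0.006
t 5.95 tcp winder mm [-0.4 -8.6] z 209.3 yaw err -0.001 tilt [ 0. -0.] F [ 0.8 -0.1 -0.4] grip 0.01
knob px 399 333 r 46.9 winder mm [  2.5 -40. ] expected r 43.4
```

View pics/w7.png

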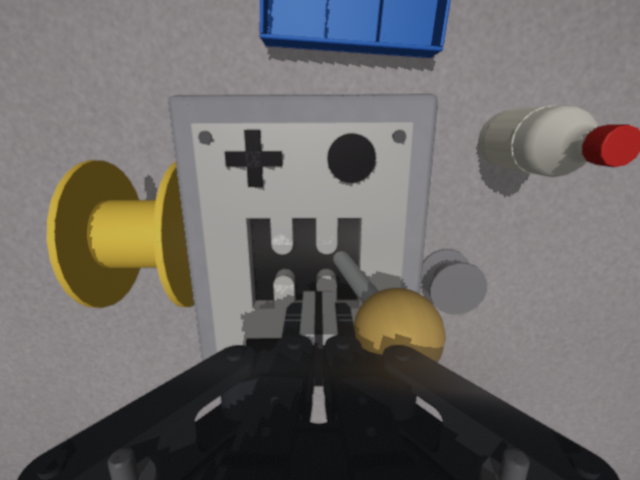

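```bash
python3 -m creep '[[0,0,0,0,2,0,255],[0,0,0,0,1,0,255],[0,0,0,0,0,0,255]]'
python3 -c "
from h import *;st();wl(8,box=(340,130,600,440))"
```

```text
clock: 6.3
position: [0.5441, 0.0771, 0.2093]
ee_rot: [0.995, 0.103, 0.0, 0.0]
ft_force: [0.5, 1.0, -1.1]
grip_width: 0.002
t 6.3 tcp winder mm [ -0.5 -11.2] z 209.3 yaw err -0.0 tilt [ 0. -0.] F [ 0.5  1.  -1.1] grip 0.0
knob px 398 332 r 46.8 winder mm [  2.8 -42.4] expected r 43.5
```

```bash
python3 -m creep '[[0,0,0,0,-22,0,255],[0,0,0,30,0,0,255],[0,0,0,28,0,0,255],[0,0,0,0,27,0,255],[0,0,0,0,27,0,255],[0,0,0,0,0,0,255]]'
python3 -c "
from h import *;st();t,s=look('9');k=knob('side',s,(270,245,375,320));print(k,w(onz('side',*k[1],.205)));wl(9)"
```

```text
clock: 6.95
position: [0.6086, 0.0528, 0.2088]
ee_rot: [0.995, 0.1, -0.0, 0.001]
ft_force: [0.2, -0.3, -0.3]
grip_width: -0.002
t 6.95 tcp winder mm [ 57.6 -48.3] z 208.8 yaw err -0.006 tilt [-0.    -0.002] F [ 0.2 -0.3 -0.3] grip -0.0
(array([ 34,   0,  27,  24, 533], dtype=int32), array([317. , 256.5])) [ -0.6 -41.5]Traceback (most recent call last):
  File "<string>", line 2, in <module>
    from h import *;st();t,s=look('9');k=knob('side',s,(270,245,375,320));print(k,w(onz('side',*k[1],.205)));wl(9)
                                                                                                             ~~^^^
  File "h.py", line 44, in wl
    return wk(o,p,box)
  File "h.py", line 49, in wk
    n,l,s,c=cv2.connectedComponentsWithStats(m);i=1+np.argmax(s[1:,4]);cn,_=cv2.findContours((l==i).astype(np.uint8),0,1)
                                                    ~~~~~~~~~^^^^^^^^^
    return _wrapfunc(a, 'argmax', axis=axis, out=out, **kwds)
    return bound(*args, **kwds)
ValueError: attempt to get argmax of an empty sequence
```

View pics/side9.png

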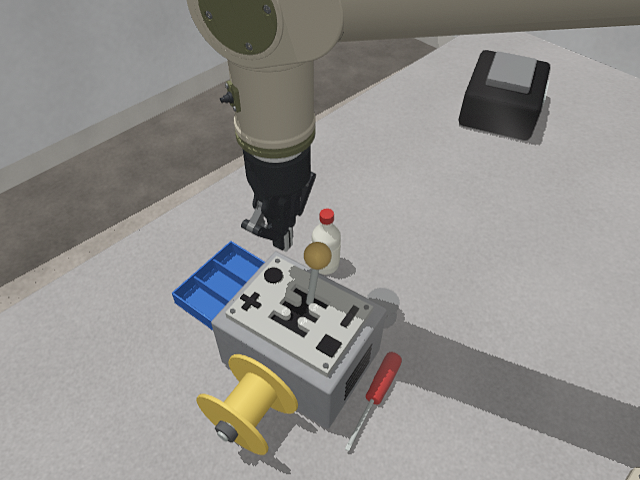

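View pics/w9.png

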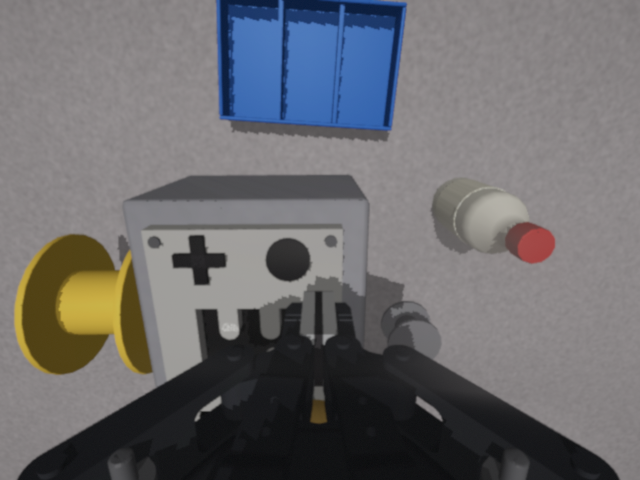

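```bash
python3 -m creep '[[0,0,0.006,-12,-5,0,255],[0,0,0,-12,0,0,255],[0,0,0,-6,0,0,255],[0,0,0,-5,0,0,255],[0,0,0,-5,0,0,255],[0,0,0,-5,0,0,255],[0,0,0,0,0,0,255]]'
python3 -c "
from h import *;st();t,s=look('10');k=knob('side',s,(290,235,375,320));print(k,w(onz('side',*k[1],.205)))"
```

```text
clock: 7.8
position: [0.5621, 0.0535, 0.2094]
ee_rot: [0.995, 0.1, 0.0, 0.0]
ft_force: [1.1, 0.5, 0.4]
grip_width: -0.0
t 7.8 tcp winder mm [ 12.2 -38. ] z 209.4 yaw err -0.006 tilt [ 0. -0.] F [1.1 0.5 0.4] grip -0.0
(array([ 25,  13,  28,  27, 582], dtype=int32), array([328.5, 261. ])) [-16.8 -43.4]
```

View pics/side10.png

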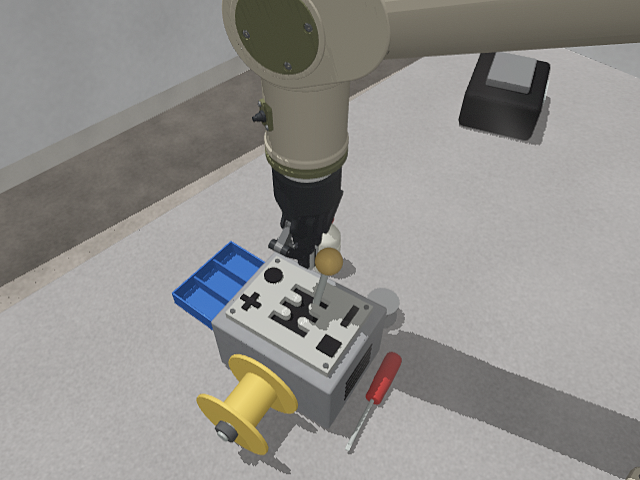

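```bash
python3 -m creep '[[0,0,0,-4,2,0,255],[0,0,0,-4,2,0,255],[0,0,0,-4,0,0,255],[0,0,0,-4,0,0,255],[0,0,0,-2,0,0,255],[0,0,0,0,0,0,255]]'
python3 -c "
from h import *;st();t,s=look('11');k=knob('side',s,(290,235,375,320));print(k,w(onz('side',*k[1],.202)))"
```

```text
clock: 8.5
position: [0.5453, 0.0458, 0.2094]
ee_rot: [0.995, 0.1, 0.0, 0.0]
ft_force: [0.8, -0.4, -0.8]
grip_width: 0.0
t 8.5 tcp winder mm [ -5.8 -42.1] z 209.4 yaw err -0.006 tilt [ 0.    -0.001] F [ 0.8 -0.4 -0.8] grip 0.0
(array([ 37,  21,  26,  27, 468], dtype=int32), array([339.5, 269. ])) [-34.  -42.2]
```

```bash
python3 -m creep '[[0,0,0,-2,0,0,255],[0,0,0,-1,0,0,255],[0,0,0,0,0,0,255]]'
python3 -c "from h import *;st()"
python3 -m creep '[[0,0,0,-1,0,0,255],[0,0,0,0,0,0,255]]'
python3 -c "
from h import *;st();t,s=look('12');k=knob('side',s,(290,235,375,320));print(k,w(onz('side',*k[1],.202)))"
```

```text
clock: 8.9
position: [0.5428, 0.0455, 0.2093]
ee_rot: [0.995, 0.1, 0.0, 0.0]
ft_force: [4.0, 0.5, -2.6]
grip_width: -0.002
t 8.9 tcp winder mm [ -8.3 -41.9] z 209.3 yaw err -0.006 tilt [0.001 0.   ] F [ 4.   0.5 -2.6] grip -0.0
clock: 9.1
position: [0.5422, 0.0454, 0.2093]
ee_rot: [0.995, 0.1, 0.001, -0.0]
ft_force: [7.0, 0.0, -4.7]
grip_width: 0.0
t 9.1 tcp winder mm [ -8.9 -41.9] z 209.3 yaw err -0.006 tilt [0.002 0.   ] F [ 7.   0.  -4.7] grip 0.0
(array([ 39,  22,  24,  27, 417], dtype=int32), array([340.5, 270. ])) [-35.9 -41.5]
```

```bash
python3 -m creep '[[0,0,0,-1,0,0,255],[0,0,0,0,0,0,255]]'
python3 -c "from h import *;st()"
python3 -m creep '[[0,0,0,5,0,0,255],[0,0,0,20,0,0,255],[0,0,0,20,0,0,255],[0,0,0,0,0,-40,255],[0,0,0,0,0,-40,255],[0,0,0,40,0,0,255],[0,0,0,0,0,0,255]]'
python3 -c "
from h import *;st();t,s=look('13');k=knob('side',s,(290,235,375,320));print(k,w(onz('side',*k[1],.202)))
k2=knob('top',t,(260,250,330,340));print(k2,w(onz('top',*k2[1],.202)),tri(ray('top',*k2[1]),ray('side',*k[1])))"
```

```text
clock: 9.4
position: [0.5418, 0.0453, 0.2094]
ee_rot: [0.995, 0.1, 0.002, -0.0]
ft_force: [10.0, 1.4, -7.9]
grip_width: -0.003
t 9.4 tcp winder mm [ -9.3 -41.9] z 209.4 yaw err -0.006 tilt [0.003 0.001] F [10.   1.4 -7.9] grip -0.0
clock: 10.1
position: [0.6262, 0.0623, 0.2887]
ee_rot: [0.995, 0.1, -0.0, -0.001]
ft_force: [-0.6, 0.5, -1.6]
grip_width: 0.002
t 10.1 tcp winder mm [ 76.8 -42.6] z 288.7 yaw err -0.007 tilt [-0.001  0.001] F [-0.6  0.5 -1.6] grip 0.0
(array([ 39,  22,  22,  27, 369], dtype=int32), array([339.5, 270. ])) [-34.8 -40.8]Traceback (most recent call last):
  File "<string>", line 3, in <module>
    k2=knob('top',t,(260,250,330,340));print(k2,w(onz('top',*k2[1],.202)),tri(ray('top',*k2[1]),ray('side',*k[1])))
  File "h.py", line 22, in knob
    i=1+np.argmax(s[1:,4]); st=s[i]
        ~~~~~~~~~^^^^^^^^^
    return _wrapfunc(a, 'argmax', axis=axis, out=out, **kwds)
    return bound(*args, **kwds)
ValueError: attempt to get argmax of an empty sequence
```

View pics/side13.png

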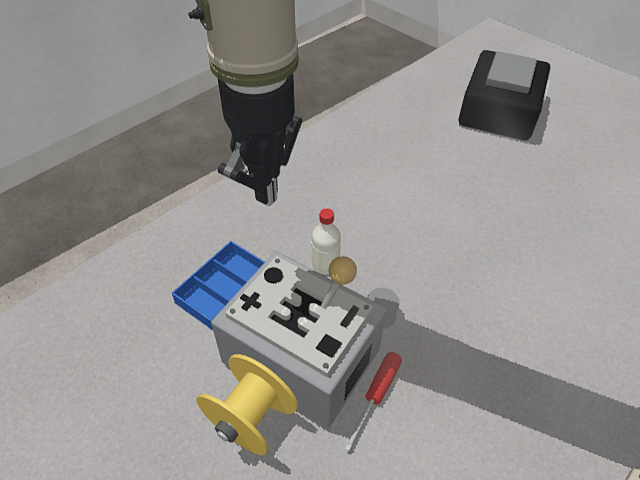

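```bash
python3 -m creep '[[0,0,0,-40,0,-20,255],[0,0,0,-40,0,0,255],[0,0,0,-40,0,0,255],[0,0,0,-40,0,0,255],[0,0,0,-20,0,0,255],[0,0,0,0,0,0,255],[0,0,0,0,0,0,255]]'
python3 -c "
from h import *;st();look(14);wl(14,box=(200,150,440,400))"
```

```text
clock: 10.9
position: [0.447, 0.026, 0.3095]
ee_rot: [0.995, 0.1, 0.0, 0.001]
ft_force: [0.2, -0.5, -0.4]
grip_width: 0.002
t 10.9 tcp winder mm [-106.1  -41.3] z 309.5 yaw err -0.007 tilt [ 0.001 -0.002] F [ 0.2 -0.5 -0.4] grip 0.0
knob px 320 152 r 26.5 winder mm [-40.3 -42.6] expected r 28.7
```

View pics/w14.png

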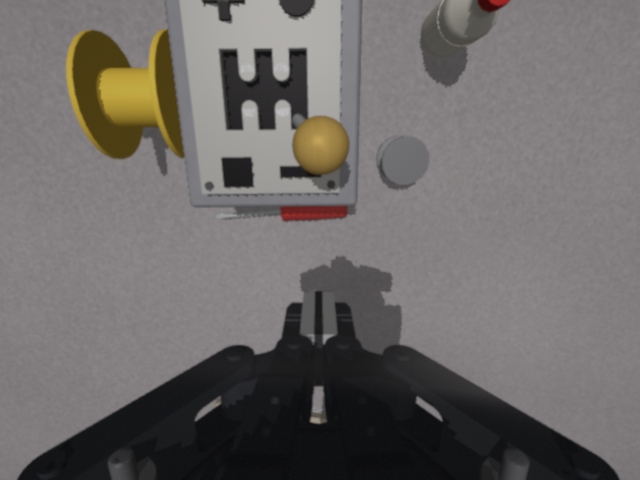

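View pics/side14.png

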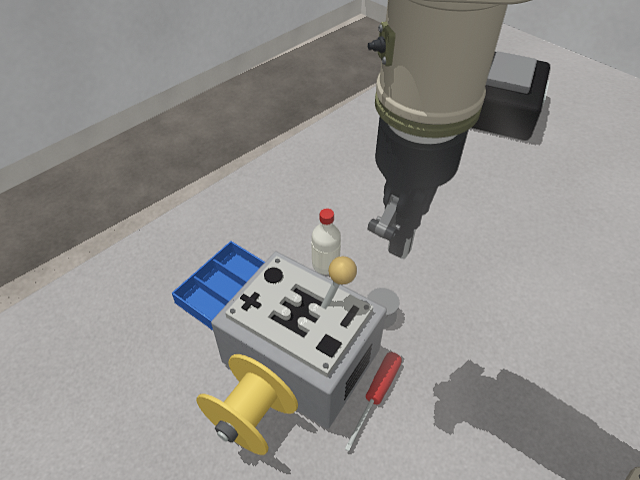

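```bash
python3 -c "
from h import *
wk(get_obs(),cv2.imread('pics/w14.png'),(240,90,440,300))
k=knob('side',cv2.imread('pics/side14.png'),(320,245,375,310));print(k,w(onz('side',*k[1],.202)),k[1])
print(w(onz('side',342.5,270.3,.201)))
k=knob('side',cv2.imread('pics/side0.png'),(290,255,345,310));print(w(onz('side',*k[1],.2085)))"
```

```text
knob px 319 145 r 29.5 winder mm [-36.3 -41.8] expected r 28.7
(array([  9,  12,  25,  27, 258], dtype=int32), array([341., 270.])) [-36.4 -41.8] [341. 270.]
[-37.8 -43.2]
[-24.5  -0.5]
```

```bash
python3 -c "
from h import *;st();print(hand_in())"
```

```text
t 11.05 tcp winder mm [-105.2  -41. ] z 309.2 yaw err -0.006 tilt [-0.  0.] F [-0.5 -0.6 -0.1] grip 0.0
the job is handed in; nothing more can be done
None
```

The lever is in the bar-tagged slot (winder -x, -y) against its end stop, and I handed the job in at about 11 s. I pushed the knob with shut fingertips: +x out of the middle slot, -y along the cross channel, then -x into the slot. I then drew the hand clear.

- **Position:** After I backed off, two camera views put the knob about 36 to 38 mm along -x and 42 to 43 mm along -y. Nominal for that corner is about -39 mm, -43 mm. That puts the stem roughly 40 mm from the bar tag's centre, under the 43 mm limit.
- **Force:** At the end stop the wrist force rose to about 13 N and the knob stopped moving. Up to then it stayed within a few newtons.
- **Surroundings:** The bottle, bobbin, screwdriver and tray look unmoved in the last pictures. I checked these by eye only, not by measurement.
- **Disagreements:** An interim side-view reading gave -34.8 mm because part of the ball was in shadow. An automatic wrist reading gave -40.3 mm because the search window clipped the ball. Both were superseded by re-measuring.

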